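# Hang the painted ball's drying arm on the slotted upright

## Robot

A 6-joint arm with a two-finger parallel gripper is mounted at the origin on the work surface. World frame = base frame: x ahead of the robot, y to its left, z up, the work surface at z = 0. Lengths are in mm, angles in degrees, forces in N, time in s.
With the tool pointing down it reaches from about 300 to 850 mm from the base axis. Payload 4.2 kg.
Tool frame: the origin (TCP) lies on the mounting face of the last link; the fingertips stand 191 mm ahead of it and the grasp point (between the pads) lies 172 mm ahead of it; z points along the fingers, y is the direction in which the jaws open and shut (so a half turn about z gives the same grasp; the last joint's range is limited). The gripper opens to 91 mm and grips with 3 to 60 N. Pads are 32 mm wide; open, the fingers measure 118 mm over their backs; the gripper's body (76 mm by 178 mm) begins 60 mm behind the grasp point.
Start: joints at [67.036, 18.312, 89.639, -0, 72.044, -1.146], TCP at [213.703, 533.811, 404.776] pointing down, gripper open.
Joint ranges: [-177.97, 177.97], [-48.28, 115.42], [12.27, 149.76], [-77.06, 257.06], [2.81, 150.46], [-146.56, 146.56]. Speed limits (degrees/s): [147.25, 147.25, 180, 180, 180, 180].

## Interface

Orientations are given as [roll, pitch, yaw] about the fixed x, y, z axes, in that order (R = Rz(yaw) Ry(pitch) Rx(roll)).
In Python, from workcell import env gives the robot as it stands.
- The arm moves only by the shell command python3 -m handwheel 'ROWS' [FORCE]. ROWS is JSON, a list of rows, each an object with "gripper": the opening in per cent of the stroke, from 0 (shut) to 100 (fully open); "travel": the shift along the tool's x, y, z in m, a list of three; "twist": the turn about the tool's z in rad. In form: [{"gripper": gripper, "travel": [x, y, z], "twist": twist}, ...]. A call has 1 to 5 rows; each row shifts and turns the commanded pose from where the row before left it, along the tool's axes as they then stand; what a row does not reach is not made up. A row lasts 1/12 s, in which the tool goes at most 41.7 mm and 7.16 degrees, less where a joint would pass 70% of its speed; a pose out of reach is approached as far as the arm can. A call with a gripper value outside its range is refused whole. The fingers move at their own pace and stop on an object; FORCE is the grip in N (left out, the last holds). Time passes only in rows, so rows that do not move let the fingers close. It gives the time, the measured TCP pose, the force and the opening at its end, in the units of the state.
- env.state(): the state, without advancing time (a new reading comes with each control period).
- env.grab_frame(name): name is "side" or "top" or "wrist"; returns a dict with "frame" (420x560x3 uint8, red, green, blue), "intrinsics" (3x3 intrinsics, pixels), "extrinsics" (4x4, takes a point from camera to world coordinates). Camera axes: x right, y down, z forward; pixel columns grow to the right and rows downward; lengths in mm; the calibration is good to about 2 mm. A picture is of the moment at which its call begins. There is no depth.
- env.job_done(): hands the job in, once; it reports no verdict.
Trained networks look in the newest picture that a camera, given by its name, has taken for a name from the list of things; names that differ only in an ending like _2 or _b are one class to them, and where a whole thing is asked for, a point or a joint stands for the part that bears it (a point fixed in the world has none). Each returns a list of dicts, best first, with "confidence" (0 to 1); they miss things now and then, are a little off and sometimes report something else, mostly with a low value. They report only what shows in the picture. A call takes as long as a camera call. They do not tell look-alikes from the thing itself.
- env.trace(camera, thing): "pixels" (420x560 bool, what is visible of it) and "uv" ([column, row] in pixels, amid what is visible of it).
- env.pinpoint(camera, thing): "uv" ([column, row] in pixels: a listed point, or the origin of a listed thing).
The state is a dict: "time_s": time; "qpos": joint angles; "qvel": joint speeds; "effort": joint torques, N m; "ee_pos": TCP position; "ee_rot": TCP orientation; "force": force on the tool from outside, world axes, zero at the start; "torque": the same for the moment, N m; "gripper_width": finger opening in mm.
Only numpy, scipy, OpenCV 4.12 (cv2) and the standard library are available. Lean on these libraries where they do the work, as an engineer would, in place of code of your own. Each camera call takes 0.05 s, during which the arm holds its last target. There are 200 camera calls.

## Task

Hang the drying arm that carries the blue ball on the white slotted upright: hook its two claws into the two slots, then press the arm down so that its upper claw drives the yellow key down and the arm is fully home and about level. Let go, and leave the drying arm with the white ball where it stands.

Things in the scene. Friction and masses are not known exactly. Their poses are not given: they have to be found in the camera images.
- blue_arm: The drying arm to hang, with a BLUE 36 mm ball; 0.22 kg, stands on the bench. Origin: its underside, below the grip point; x along the arm to the claws, z up. Pinch its aluminium bar (20 mm wide along y, z 58-82, x -87 to 50 mm) across y at x=0, z=70. Back plate: 32 wide, z 0-84, rear face x=58. From it two claws, 16 wide, one above the other, reach x=79: necks 9 tall, undersides z=73 and z=17.
- white_arm: The bystander arm: same shape, size and axes, but a WHITE ball; leave it alone. On both arms each claw's neck ends in a hook tip reaching 10 mm below its underside, 12 mm behind the back plate's rear face (flared, so wider lower down). At x=-70 mm sit a terracotta foot block (34 x 50 x 58 mm, below the bar) and the ball above the bar, its top at z=123.
- upright: Fixed white plate, 8 mm thick, 64 wide, 196 tall, base 140 wide. Origin: bench height, middle of its front face; claws enter along +x, z up. Two slots 36 wide: z 90-132 and 146-188 mm. Home: claw undersides on the slots' lower edges, back plate against the front: the arm's origin is at x=-58, y=0, z=73 here, axes parallel. Enter about 25 mm (18-33) higher than home, to clear the key.
- key (a joint): Yellow friction key, 34 mm wide, on the lower edge of the upper slot. 0: stands 8 mm proud of the edge; 0.008 (m): pushed down flush, arm home. Slides straight down under about 6 N (more with the arm rubbing on the upright, up to 20 N), no spring, stays where left; the arm's weight alone does not move it. Once released, the locked arm sags about 4 degrees in its play, which is normal.
There are look-alikes about, which are no part of the job. What is shaped like the blue_arm but pink is not meant.

How it is judged:
By the outcome, as a careful person would: the job done as asked, in the order asked, and still so for the second after the job is handed in, with the robot touching nothing.
It also fails if it takes over 35 s, if anything falls off the work surface, if the arm or the gripper's body presses on something with over 40 N, if the wrist force passes 120 N, or if a joint passes its speed limit or range.

## Working session

There is one attempt and no reset: what is moved stays moved. The work goes in short steps, Python scripts to look and compute and a shell command to move; the robot and the scene stay as the last step left them, time stands still between calls to the robot, and variables do not carry over. Pictures are saved under pics/ and viewed, about 8 in all and at most 12, crops included, and the job is handed in when it is done.

```bash
mkdir -p pics; ls; python3 - <<'E'
from workcell import env
import cv2,numpy as np
s=env.state();print(s['time_s'],s['ee_pos'],s['ee_rot'],s['force'],s['gripper_width'])
for c in ['side','top']:
    f=env.grab_frame(c);cv2.imwrite(f'pics/{c}0.png',f['frame'][...,::-1])
    print(c,np.round(f['intrinsics'],1).tolist(),np.round(f['extrinsics'],3).tolist())
    for t in ['blue_arm','white_arm','upright','key']:
        print(t,[(np.round(d['uv']).tolist(),round(d['confidence'],2)) for d in env.pinpoint(c,t)],[(np.round(d['uv']).tolist(),round(d['confidence'],2),int(d['pixels'].sum())) for d in env.trace(c,t)])
E
```

```text
pics
0.0 [213.65398479 533.64771864 403.92228422] [-1.79899583e+02 -8.02759544e-04  1.58180885e+02] [ 1.20222514 -0.37416476 -0.24030093] 91.01878770747604
side [[463.4, 0.0, 274.5], [0.0, 463.4, 208.5], [0.0, 0.0, 1.0]] [[0.778, -0.316, 0.544, -101.956], [-0.629, -0.409, 0.662, -708.363], [0.013, -0.856, -0.516, 681.572], [0.0, 0.0, 0.0, 1.0]]
blue_arm [([224.0, 214.0], 0.85), ([142.0, 220.0], 0.58)] [([210.0, 200.0], 0.84, 1264), ([281.0, 305.0], 0.81, 2453), ([137.0, 200.0], 0.56, 1078)]
white_arm [([364.0, 301.0], 0.89)] [([347.0, 280.0], 0.83, 2189)]
upright [([317.0, 237.0], 0.71)] [([322.0, 220.0], 0.74, 2409)]Traceback (most recent call last):
  File "<stdin>", line 8, in <module>
ValueError: it knows: blue_arm, upright, white_arm
```

View pics/side0.png

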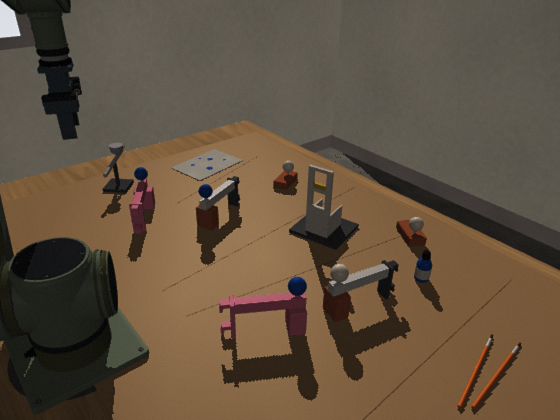

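Side view: the arm with an aluminium bar, black claws and a blue ball is at about (215,205). The blue-balled arms at (140,200) and (270,305) are pink, so they are decoys. The white-ball arm is at (360,285) and the upright at (320,205).

```bash
python3 - <<'E'
from workcell import env
import cv2,numpy as np
a=cv2.imread('pics/side0.png')
for c in ['top']:
    f=env.grab_frame(c);cv2.imwrite(f'pics/{c}0.png',f['frame'][...,::-1])
    print(c,np.round(f['intrinsics'],1).tolist(),np.round(f['extrinsics'],3).tolist())
    for t in ['blue_arm','white_arm','upright']:
        print(t,[(np.round(d['uv'],1).tolist(),round(d['confidence'],2)) for d in env.pinpoint(c,t)],[(np.round(d['uv']).tolist(),round(d['confidence'],2),int(d['pixels'].sum())) for d in env.trace(c,t)])
big=cv2.resize(a[150:250,180:360],None,fx=4.4,fy=4.4,interpolation=cv2.INTER_CUBIC);cv2.imwrite('pics/sidecrop0.png',big)
E
```

```text
top [[422.1, 0.0, 274.5], [0.0, 422.1, 215.6], [0.0, 0.0, 1.0]] [[-0.003, -0.976, 0.217, 260.286], [-1.0, 0.004, 0.004, 38.574], [-0.005, -0.217, -0.976, 1199.984], [0.0, 0.0, 0.0, 1.0]]
blue_arm [([167.2, 297.1], 0.67), ([211.6, 227.9], 0.59)] [([209.0, 240.0], 0.91, 647), ([152.0, 290.0], 0.89, 847), ([362.0, 283.0], 0.81, 795)]
white_arm [([376.3, 215.6], 0.73)] [([382.0, 222.0], 0.86, 825)]
upright [([292.9, 184.3], 0.81)] [([208.0, 234.0], 0.63, 721), ([289.0, 171.0], 0.62, 1980)]
```

View pics/top0.png

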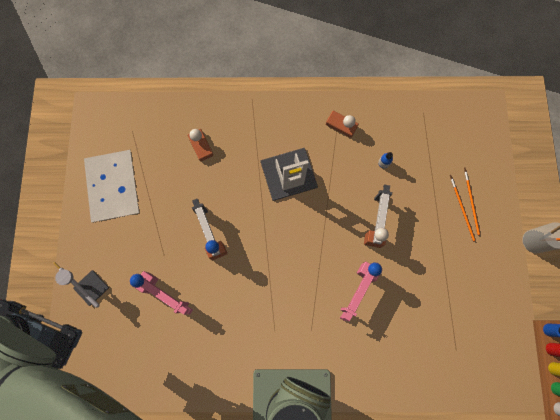

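View pics/sidecrop0.png

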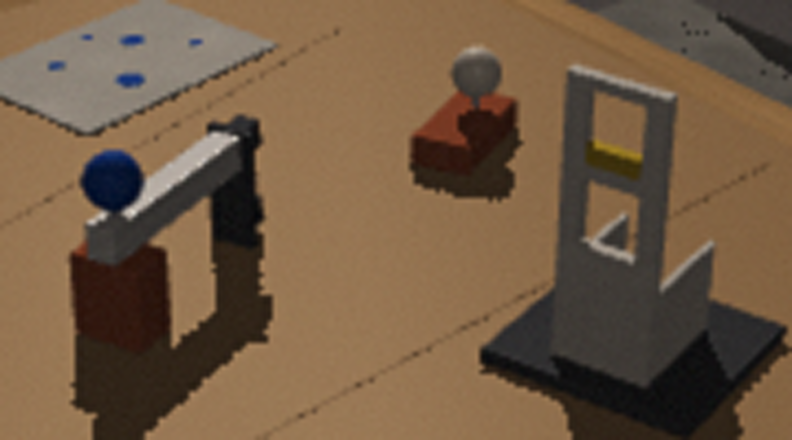

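Top view: blue_arm has its ball at (212,247) and claws at (197,203). The pink decoys are at (160,292) and (362,290), the white_arm at (382,215), and the upright at (292,172) with the yellow key at (295,171). The crop confirms that the side-view arm at about (212,200) has an aluminium bar and a blue ball, so it's the right one. Next I'll fit its pose by silhouette.

```bash
cat > h.py <<'E'
from workcell import env
import cv2,numpy as np
from scipy.optimize import minimize,least_squares
def Rz(a): c,s=np.cos(a),np.sin(a); return np.array([[c,-s,0],[s,c,0],[0,0,1.]])
def proj(f,P):
    E=f['extrinsics']; p=(np.asarray(P,float)-E[:3,3])@E[:3,:3]; q=p@np.array(f['intrinsics']).T
    return q[...,:2]/q[...,2:]
def place(p,P): return np.asarray(P,float)@Rz(np.radians(p[2])).T+[p[0],p[1],0]
def ray(f,uv,z):
    E=f['extrinsics'];d=E[:3,:3]@np.linalg.inv(f['intrinsics'])@[uv[0],uv[1],1]
    return E[:3,3]+d*(z-E[2,3])/d[2]
def box(x0,x1,y,z0,z1): return [(a,b,c) for a in(x0,x1) for b in(-y,y) for c in(z0,z1)]
u,v=np.meshgrid(np.linspace(0,2*np.pi,16),np.linspace(0,np.pi,9))
BALL=np.c_[(18*np.sin(v)*np.cos(u)).ravel()-70,(18*np.sin(v)*np.sin(u)).ravel(),(18*np.cos(v)).ravel()+105]
ARM=[box(-87,50,10,58,82),box(50,58,16,0,84),box(58,79,8,73,82),box(70,79,8,63,82),box(58,79,8,17,26),box(70,79,8,7,26),box(-87,-53,25,0,58),BALL]
S=4
def sil(f,p,parts=ARM):
    m=np.zeros((420*S,560*S),np.uint8)
    for b in parts:
        q=(proj(f,place(p,b))+.5)*S
        cv2.fillConvexPoly(m,cv2.convexHull(np.round(q).astype(np.int32)),255)
    return cv2.resize(m,(560,420),interpolation=cv2.INTER_AREA)/255.
E
python3 - <<'E'
from h import *
fr={};mk={}
for c,t in (('side',(210,200)),('top',(209,235))):
    fr[c]=env.grab_frame(c); L=env.trace(c,'blue_arm')
    m=min(L,key=lambda d:np.hypot(*(np.array(d['uv'])-t))); print(c,m['uv'],m['confidence']); mk[c]=m['pixels'].astype(float)
    hsv=cv2.cvtColor(fr[c]['frame'],cv2.COLOR_RGB2HSV)
def cost(p): return sum(1-np.minimum(sil(fr[c],p),mk[c]).sum()/np.maximum(sil(fr[c],p),mk[c]).sum() for c in fr)
b=ray(fr['top'],(212,247),105);k=ray(fr['top'],(197,203),80)
print(b,k,ray(fr['side'],(205,191),105)); yaw=np.degrees(np.arctan2(*(k-b)[1::-1]))
p0=np.r_[(b+Rz(np.radians(yaw))@[70,0,0])[:2],yaw]; print(p0,cost(p0))
r=minimize(cost,p0,method='Nelder-Mead',options=dict(initial_simplex=p0+np.array([[0,0,0],[8,0,0],[0,8,0],[0,0,8]])));print(r.x,r.fun)
for c in fr:
    r1=minimize(lambda p:1-np.minimum(sil(fr[c],p),mk[c]).sum()/np.maximum(sil(fr[c],p),mk[c]).sum(),r.x,method='Nelder-Mead',options=dict(initial_simplex=r.x+np.array([[0,0,0],[8,0,0],[0,8,0],[0,0,8]])));print(c,r1.x,r1.fun)
for c in fr:
    cs=[cv2.findContours((sil(fr[c],r.x)>.5).astype(np.uint8),0,1)[0]]
t=fr['top']['frame'][...,::-1].copy()
x=cv2.resize(t[140:210,250:330],None,fx=8,fy=8,interpolation=cv2.INTER_CUBIC);cv2.imwrite('pics/uptop.png',x)
E
```

```text
side [214.7, 198.9] 0.71
top [209.6, 236.8] 0.66
[419.92064984 206.67517726 105.        ] [545.15486475 255.16643522  80.        ] [419.16880529 207.10494648 105.        ]
[485.19804796 231.95088289  21.16663005] 0.2482950319342495
[485.66573435 234.43873677  22.64849089] 0.17161807389460193
side [485.26158396 236.04619077  23.11881377] 0.07093555093555093
top [487.0345221  234.32298992  22.55241948] 0.08081469413442544
```

View pics/uptop.png

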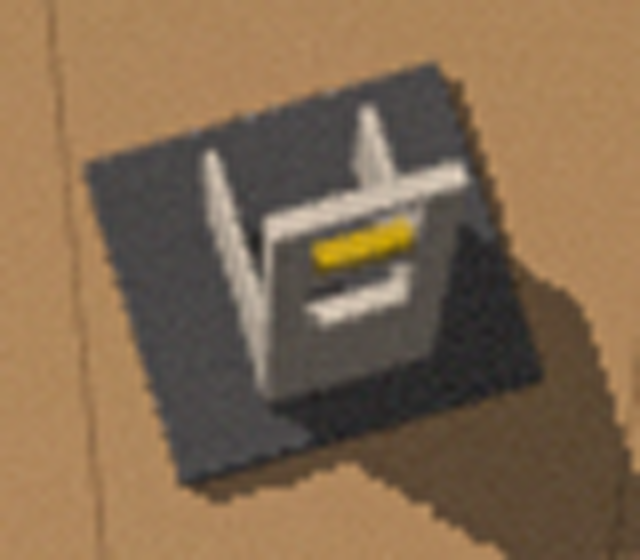

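Crop (8x, offset (250,140)): the plate's top front edge runs from (266,238) to (466,185), and its foot on the base from (268,398) to (432,352). The key is intact at (362,245). Now I'll fit the upright from the corners.

```bash
python3 - <<'E'
from h import *
fr={c:env.grab_frame(c) for c in('top','side')}
T=lambda x,y:((x+.5)/8-.5+250,(y+.5)/8-.5+140); Sd=lambda x,y:((x+.5)/4.4-.5+180,(y+.5)/4.4-.5+150)
pts=[('top',T(266,238),(0,32,196)),('top',T(466,185),(0,-32,196)),('top',T(268,398),(0,32,'b')),('top',T(432,352),(0,-32,'b')),
('side',Sd(569,70),(0,32,196)),('side',Sd(674,99),(0,-32,196)),('side',Sd(594,92),(0,18,188)),('side',Sd(647,106),(0,-18,188)),('side',Sd(648,386),(0,-32,'b')),('side',Sd(553,358),(0,32,'b')),('side',Sd(586,241),(0,18,90))]
def res(p,w=None):
    return np.concatenate([proj(fr[c],place(p[:3],[[P[0],P[1],p[3] if P[2]=='b' else P[2]]]))[0]-uv for c,uv,P in pts])
r=least_squares(res,[640,0,15,8.],loss='soft_l1');print(np.round(r.x,2));print(np.round(res(r.x).reshape(-1,2),1).tolist())
U=r.x; A=[486,235,22.8]
print('home grasp pt',place(U,[[-58,0,0]]),'tip',place(A,[[79,0,0]]))
s=env.state(); print(s['time_s'],s['ee_pos'],s['ee_rot'])
f=env.grab_frame('wrist');R=cv2.Rodrigues;from scipy.spatial.transform import Rotation as Ro
Rt=Ro.from_euler('xyz',s['ee_rot'],degrees=True).as_matrix();print(Rt.round(3));E=f['extrinsics'];print((Rt.T@(E[:3,3]-s['ee_pos'])).round(1),(Rt.T@E[:3,:3]).round(2).tolist())
E
```

```text
[611.24 -11.16  16.49   9.36]
[[0.8, -0.2], [0.2, -0.6], [-0.5, 0.4], [-0.2, 0.1], [0.2, -0.2], [-0.1, 0.2], [-0.6, -0.7], [0.5, 0.1], [0.1, 0.7], [0.2, -1.1], [-1.0, 0.6]]
home grasp pt [[555.62204112 -27.624692     0.        ]] tip [[558.82718898 265.61373133   0.        ]]
1.0 [213.70588882 533.79575471 404.77783946] [ 1.79996497e+02 -5.41565208e-04  1.58178514e+02]
[[-0.928  0.372  0.   ]
 [ 0.372  0.928  0.   ]
 [ 0.     0.    -1.   ]]
[73.1 -0.2 20.1] [[0.0, -0.97, -0.26], [1.0, -0.0, 0.0], [-0.0, -0.26, 0.97]]
```

Arm at (486, 235, yaw 22.8°), upright at (611, -11, yaw 16.5°), with sub-pixel residuals. I'll move above the arm.

```bash

python3 -m handwheel '[{"gripper":100,"travel":[-0.030,-0.0147,0],"twist":0},{"gripper":100,"travel":[-0.030,-0.0147,0],"twist":0},{"gripper":100,"travel":[-0.030,-0.0147,0],"twist":0},{"gripper":100,"travel":[-0.030,-0.0147,0],"twist":0}]' 
python3 -m handwheel '[{"gripper":100,"travel":[-0.030,-0.0147,0],"twist":0},{"gripper":100,"travel":[-0.030,-0.0147,0],"twist":0},{"gripper":100,"travel":[-0.030,-0.0147,0],"twist":0},{"gripper":100,"travel":[-0.030,-0.0147,0],"twist":0}]' 
python3 -m handwheel '[{"gripper":100,"travel":[-0.030,-0.0147,0],"twist":0},{"gripper":100,"travel":[-0.030,-0.0147,0],"twist":0},{"gripper":100,"travel":[-0.030,-0.0147,0],"twist":0},{"gripper":100,"travel":[-0.030,-0.0147,0],"twist":0}]' 
python3 -m handwheel '[{"gripper":100,"travel":[0,0,0],"twist":-0.111},{"gripper":100,"travel":[0,0,0],"twist":-0.111},{"gripper":100,"travel":[0,0,0],"twist":-0.111},{"gripper":100,"travel":[0,0,0],"twist":-0.111}]' 
python3 -m handwheel '[{"gripper":100,"travel":[0,0,0],"twist":-0.111},{"gripper":100,"travel":[0,0,0],"twist":-0.111},{"gripper":100,"travel":[0,0,0],"twist":-0.111},{"gripper":100,"travel":[0,0,0],"twist":0}]' 
cat > goto.py <<'E'
from h import *
from scipy.spatial.transform import Rotation as Ro
def to(g,yaw):
    s=env.state();R=Ro.from_euler('xyz',s['ee_rot'],degrees=True).as_matrix()
    d=R.T@(np.array(g)-s['ee_pos']); y=(s['ee_rot'][2]-yaw+180)%360-180
    print('t',round(s['time_s'],2),'pos',np.round(s['ee_pos'],1),'rot',np.round(s['ee_rot'],2),'F',np.round(s['force'],1),'w',round(s['gripper_width'],1)); print('travel m',np.round(d/1000,4),'twist',round(np.radians(y),4))
E
python3 - <<'E'
from goto import *
to([486,235,242],202.8)
f=env.grab_frame('wrist');im=f['frame'][...,::-1].copy()
L=env.trace('wrist','blue_arm');print([(d['uv'],d['confidence'],d['pixels'].sum()) for d in L])
m=L[0]['pixels'].astype(float)
c=lambda p:1-np.minimum(sil(f,p),m).sum()/np.maximum(sil(f,p),m).sum()
p0=np.array([486,235,22.8]);r=minimize(c,p0,method='Nelder-Mead',options=dict(initial_simplex=p0+np.array([[0,0,0],[8,0,0],[0,8,0],[0,0,8]])));print(r.x,r.fun,c(p0))
for p,col in((p0,(0,0,255)),(r.x,(0,255,0))):
    cv2.drawContours(im,cv2.findContours((sil(f,p)>.5).astype(np.uint8),0,1)[0],-1,col,1)
cv2.imwrite('pics/w1.png',im)
to([r.x[0],r.x[1],242],180+r.x[2])
E
```

```text
time_s: 1.38
ee_pos: [303.8, 433.6, 404.8]
ee_rot: [180.0, 0.0, 158.2]
force: [1.4, 0.7, -0.4]
gripper_width: 91.2
time_s: 1.72
ee_pos: [393.6, 334.1, 404.9]
ee_rot: [180.0, 0.0, 158.2]
force: [0.6, -0.4, -0.3]
gripper_width: 90.8
time_s: 2.05
ee_pos: [483.2, 234.8, 404.9]
ee_rot: [180.0, 0.0, 158.2]
force: [-0.4, 1.4, 0.5]
gripper_width: 91.1
time_s: 2.38
ee_pos: [482.6, 235.9, 404.7]
ee_rot: [180.0, -0.0, -176.1]
force: [-0.0, -0.1, -0.5]
gripper_width: 91.0
time_s: 2.72
ee_pos: [482.4, 236.2, 404.8]
ee_rot: [-180.0, 0.0, -157.2]
force: [-0.2, 0.1, -0.6]
gripper_width: 91.2
t 2.72 pos [482.4 236.2 404.8] rot [-1.800e+02  1.000e-02 -1.572e+02] F [-0.2  0.1 -0.6] w 91.2
travel m [-0.0028 -0.0025  0.1628] twist 0.0
[([280.2, 171.4], 0.89, np.int64(5411)), ([496.2, 87.8], 0.69, np.int64(9343))]
[485.5943639  234.70148661  22.57882138] 0.06196503101160389 0.06783687097543523
t 2.82 pos [482.3 236.2 404.8] rot [ 1.7999e+02  1.0000e-02 -1.5746e+02] F [-0.1  0.1  0.5] w 91.2
travel m [-0.0024 -0.0027  0.1628] twist -0.0008
```

View pics/w1.png

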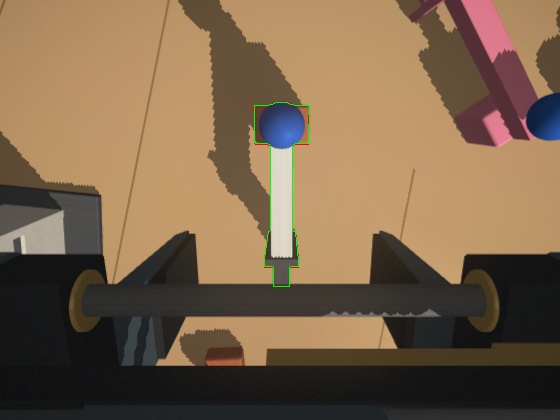

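Wrist view: the model contour lies right on the blue-ball arm (ball (281,125), claws (281,275)), and the jaws straddle it. I'll descend and grip.

```bash

python3 -m handwheel '[{"gripper":100,"travel":[-0.0024,-0.0026,0.030],"twist":0},{"gripper":100,"travel":[0,0,0.036],"twist":0},{"gripper":100,"travel":[0,0,0.036],"twist":0},{"gripper":100,"travel":[0,0,0.036],"twist":0},{"gripper":100,"travel":[0,0,0.025],"twist":0}]' 
python3 -m handwheel '[{"gripper":40,"travel":[0,0,0],"twist":0},{"gripper":0,"travel":[0,0,0],"twist":0},{"gripper":0,"travel":[0,0,0],"twist":0},{"gripper":0,"travel":[0,0,0],"twist":0},{"gripper":0,"travel":[0,0,0],"twist":0}]' 60
python3 -m handwheel '[{"gripper":0,"travel":[0,0,0],"twist":0},{"gripper":0,"travel":[0,0,0],"twist":0},{"gripper":0,"travel":[0,0,0],"twist":0},{"gripper":0,"travel":[0,0,0],"twist":0},{"gripper":0,"travel":[0,0,0],"twist":0}]' 60
```

```text
time_s: 3.23
ee_pos: [484.7, 234.4, 239.0]
ee_rot: [-180.0, -0.2, -157.5]
force: [-0.2, 0.5, -0.1]
gripper_width: 91.3
time_s: 3.65
ee_pos: [486.2, 235.1, 243.7]
ee_rot: [180.0, 0.2, -157.3]
force: [0.1, 0.2, 0.1]
gripper_width: 60.5
time_s: 4.07
ee_pos: [485.6, 234.8, 241.9]
ee_rot: [180.0, 0.0, -157.3]
force: [0.5, -0.0, -0.2]
gripper_width: 27.4
```

```bash

python3 -m handwheel '[{"gripper":0,"travel":[0,0,0],"twist":0},{"gripper":0,"travel":[0,0,0],"twist":0},{"gripper":0,"travel":[0,0,0],"twist":0},{"gripper":0,"travel":[0,0,0],"twist":0},{"gripper":0,"travel":[0,0,0],"twist":0}]' 60
python3 -m handwheel '[{"gripper":0,"travel":[0,0,-0.010],"twist":0},{"gripper":0,"travel":[0,0,-0.020],"twist":0},{"gripper":0,"travel":[0,0,-0.030],"twist":0},{"gripper":0,"travel":[0,0,-0.030],"twist":0},{"gripper":0,"travel":[0,0,-0.018],"twist":0}]' 60
python3 - <<'E'
from goto import *
g=place([611.2,-11.2,16.5],[[-143,0,340]])[0];print(g)
to(g,196.5)
E
```

```text
time_s: 4.48
ee_pos: [485.6, 234.8, 241.7]
ee_rot: [180.0, -0.0, -157.3]
force: [-0.4, 0.5, 0.4]
gripper_width: 19.6
time_s: 4.9
ee_pos: [485.8, 234.9, 353.1]
ee_rot: [180.0, 0.2, -157.3]
force: [0.5, -0.2, -2.6]
gripper_width: 19.8
[474.08877791 -51.81419429 340.        ]
t 4.9 pos [485.8 234.9 353.1] rot [ 179.99    0.22 -157.29] F [ 0.5 -0.2 -2.6] w 19.8
travel m [ 0.1215 -0.2599  0.0126] twist 0.1083
```

```bash

python3 -m handwheel '[{"gripper":0,"travel":[0.012,-0.020,0],"twist":0},{"gripper":0,"travel":[0.012,-0.026,0],"twist":0},{"gripper":0,"travel":[0.012,-0.026,0],"twist":0},{"gripper":0,"travel":[0.012,-0.026,0],"twist":0},{"gripper":0,"travel":[0.012,-0.026,0],"twist":0}]'
python3 -m handwheel '[{"gripper":0,"travel":[0.012,-0.026,0],"twist":0},{"gripper":0,"travel":[0.012,-0.026,0],"twist":0},{"gripper":0,"travel":[0.012,-0.026,0],"twist":0},{"gripper":0,"travel":[0.012,-0.026,0],"twist":0},{"gripper":0,"travel":[0.012,-0.026,0],"twist":0}]'
python3 -m handwheel '[{"gripper":0,"travel":[0,-0.005,0.004],"twist":0.036},{"gripper":0,"travel":[0,0,0.004],"twist":0.036},{"gripper":0,"travel":[0,0,0.002],"twist":0.036},{"gripper":0,"travel":[0,0,0],"twist":0},{"gripper":0,"travel":[0,0,0],"twist":0}]'
python3 - <<'E'
from goto import *
U=[611.2,-11.2,16.5]
to(place(U,[[-143,0,340]])[0],196.5)
# refit model of arm as held and upright corners, overlay
s=env.state();R=Ro.from_euler('xyz',s['ee_rot'],degrees=True).as_matrix()
g=s['ee_pos']+172*R[:,2]; o=[g[0],g[1],s['ee_rot'][2]+180]
arm=[np.array(b)+[0,0,g[2]-70] for b in ARM]
ims=[]
for c,(x,y) in (('side',(220,110)),('top',(230,130))):
    f=env.grab_frame(c);im=f['frame'][...,::-1].copy()
    L=env.trace(c,'blue_arm');print(c,[(d['uv'],round(d['confidence'],2)) for d in L])
    x4=cv2.resize(im[y:y+140,x:x+133],None,fx=3,fy=3,interpolation=cv2.INTER_CUBIC)
    for b in arm:
        h=cv2.convexHull(proj(f,place(o,b)).astype(np.float32)); cv2.polylines(x4,[np.int32((h+.5-[x,y])*3)],True,(0,255,0),1)
    for q in ([(0,32,196),(0,-32,196),(0,-32,9),(0,32,9)],[(0,18,188),(0,-18,188),(0,-18,146),(0,18,146)],[(0,18,132),(0,-18,132),(0,-18,90),(0,18,90)]):
        cv2.polylines(x4,[np.int32((proj(f,place(U,q))+.5-[x,y])*3)],True,(0,0,255),1)
    ims.append(x4)
cv2.imwrite('pics/pre.png',np.hstack(ims))
E
```

```text
time_s: 5.32
ee_pos: [477.5, 96.0, 350.1]
ee_rot: [-180.0, -0.0, -157.3]
force: [0.6, 0.6, -2.0]
gripper_width: 19.6
time_s: 5.73
ee_pos: [472.3, -47.2, 350.1]
ee_rot: [180.0, -0.0, -157.3]
force: [0.8, 0.5, -2.5]
gripper_width: 19.7
time_s: 6.15
ee_pos: [474.6, -50.5, 339.9]
ee_rot: [180.0, -0.0, -163.4]
force: [0.1, -0.7, -2.3]
gripper_width: 19.9
t 6.15 pos [474.6 -50.5 339.9] rot [ 1.7999e+02 -2.0000e-02 -1.6344e+02] F [ 0.1 -0.7 -2.3] w 19.9
travel m [ 0.0009 -0.0011 -0.0001] twist 0.001
side [([271.8, 220.0], 0.75), ([137.0, 198.7], 0.62), ([280.1, 304.1], 0.62)]
top [([368.4, 268.9], 0.79), ([153.1, 290.2], 0.57)]
```

View pics/pre.png

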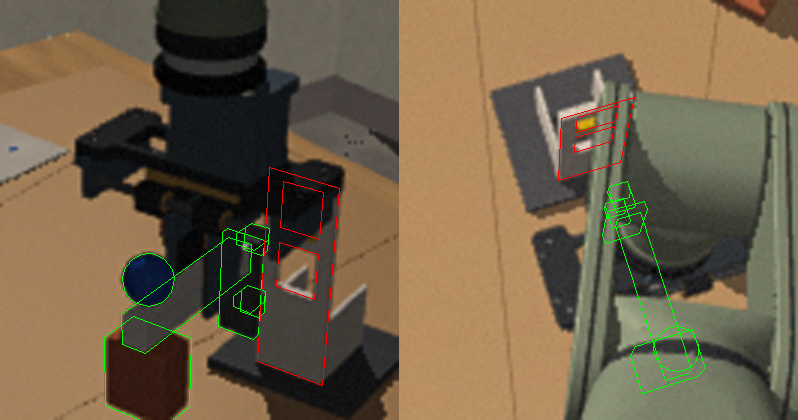

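Overlays of the held arm and of the upright both agree with the images (claws at (250,240) facing the upper slot, lined up). Now I'll insert.

```bash

python3 -m handwheel '[{"gripper":0,"travel":[-0.015,-0.001,0],"twist":0},{"gripper":0,"travel":[-0.015,0,0],"twist":0},{"gripper":0,"travel":[-0.010,0,0],"twist":0},{"gripper":0,"travel":[-0.010,0,0],"twist":0},{"gripper":0,"travel":[0,0,0],"twist":0}]'
python3 -m handwheel '[{"gripper":0,"travel":[-0.010,0,0],"twist":0},{"gripper":0,"travel":[-0.010,0,0],"twist":0},{"gripper":0,"travel":[-0.008,0,0],"twist":0},{"gripper":0,"travel":[-0.004,0,0],"twist":0},{"gripper":0,"travel":[0,0,0],"twist":0}]'
python3 - <<'E'
from goto import *
U=[611.2,-11.2,16.5]
to(place(U,[[-58,0,340]])[0],196.5)
E
```

```text
time_s: 6.77
ee_pos: [524.6, -36.7, 339.8]
ee_rot: [-180.0, 0.1, -163.4]
force: [-0.5, -1.2, -2.4]
gripper_width: 19.5
time_s: 7.18
ee_pos: [554.3, -27.9, 339.5]
ee_rot: [180.0, -0.0, -163.5]
force: [-0.3, -0.5, -2.2]
gripper_width: 19.6
t 7.18 pos [554.3 -27.9 339.5] rot [ 1.7999e+02 -4.0000e-02 -1.6346e+02] F [-0.3 -0.5 -2.2] w 19.6
travel m [-0.0013 -0.0001 -0.0005] twist 0.0007
```

```bash

python3 -m handwheel '[{"gripper":0,"travel":[-0.001,0,0],"twist":0},{"gripper":0,"travel":[-0.001,0,0],"twist":0},{"gripper":0,"travel":[0,0,0],"twist":0}]'
python3 -m handwheel '[{"gripper":0,"travel":[-0.001,0,0],"twist":0},{"gripper":0,"travel":[0,0,0],"twist":0}]'
python3 -m handwheel '[{"gripper":0,"travel":[-0.001,0,0],"twist":0},{"gripper":0,"travel":[0,0,0],"twist":0}]'
```

```text
time_s: 7.43
ee_pos: [555.0, -27.7, 339.5]
ee_rot: [180.0, -0.1, -163.5]
force: [-3.6, -1.1, -1.5]
gripper_width: 19.9
time_s: 7.6
ee_pos: [555.4, -27.6, 339.5]
ee_rot: [180.0, -0.3, -163.5]
force: [-5.0, -2.5, 0.3]
gripper_width: 19.7
time_s: 7.77
ee_pos: [555.8, -27.5, 339.3]
ee_rot: [180.0, -0.4, -163.5]
force: [-8.0, -2.9, 0.5]
gripper_width: 19.9
```

Back plate touches the front right where predicted. Now I'll back off about 1 mm, then lower.

```bash

python3 -m handwheel '[{"gripper":0,"travel":[0.004,0,0],"twist":0},{"gripper":0,"travel":[0,0,0.005],"twist":0},{"gripper":0,"travel":[0,0,0.004],"twist":0},{"gripper":0,"travel":[0,0,0.003],"twist":0},{"gripper":0,"travel":[0,0,0],"twist":0}]'
python3 -m handwheel '[{"gripper":0,"travel":[0,0,0.002],"twist":0},{"gripper":0,"travel":[0,0,0.001],"twist":0},{"gripper":0,"travel":[0,0,0],"twist":0}]'
python3 -m handwheel '[{"gripper":0,"travel":[0,0,0.002],"twist":0},{"gripper":0,"travel":[0,0,0.001],"twist":0},{"gripper":0,"travel":[0,0,0],"twist":0}]'
python3 - <<'E'
from goto import *
to(place([611.2,-11.2,16.5],[[-58,0,315]])[0],196.5)
E
```

```text
time_s: 8.18
ee_pos: [553.8, -28.0, 326.8]
ee_rot: [180.0, -0.0, -163.5]
force: [-0.1, -1.0, -2.7]
gripper_width: 19.6
time_s: 8.43
ee_pos: [553.8, -28.1, 324.5]
ee_rot: [180.0, -0.0, -163.5]
force: [0.9, 1.1, -2.0]
gripper_width: 19.7
time_s: 8.68
ee_pos: [553.9, -28.1, 322.2]
ee_rot: [-180.0, 0.1, -163.5]
force: [-0.0, -1.0, -0.2]
gripper_width: 19.6
t 8.68 pos [553.9 -28.1 322.2] rot [-1.7999e+02  7.0000e-02 -1.6349e+02] F [-0.  -1.  -0.2] w 19.6
travel m [-0.0017 -0.0001  0.0072] twist 0.0002
```

Key contact at 322.2 mm (expected about 323). I'll press on in small steps.

```bash

for i in 1; do :; done
python3 -m handwheel '[{"gripper":0,"travel":[0,0,0.0015],"twist":0},{"gripper":0,"travel":[0,0,0.0015],"twist":0},{"gripper":0,"travel":[0,0,0],"twist":0}]'
python3 -m handwheel '[{"gripper":0,"travel":[0,0,0.0015],"twist":0},{"gripper":0,"travel":[0,0,0.0015],"twist":0},{"gripper":0,"travel":[0,0,0],"twist":0}]'
python3 - <<'E'
from goto import *
to(place([611.2,-11.2,16.5],[[-58,0,315]])[0],196.5)
E
```

```text
time_s: 8.93
ee_pos: [553.9, -28.1, 319.1]
ee_rot: [-180.0, 0.1, -163.5]
force: [-0.7, -0.3, 2.4]
gripper_width: 19.6
time_s: 9.18
ee_pos: [553.9, -28.1, 315.7]
ee_rot: [-180.0, 0.1, -163.5]
force: [-0.1, 0.1, 2.9]
gripper_width: 19.7
t 9.18 pos [553.9 -28.1 315.7] rot [-1.7999e+02  6.0000e-02 -1.6349e+02] F [-0.1  0.1  2.9] w 19.7
travel m [-0.0017 -0.      0.0007] twist 0.0001
```

```bash
cat > look.py <<'E'
from goto import *
import sys
U=[611.2,-11.2,16.5]
def look(name,o=None,win=(235,130,125,100),zm=6):
    f=env.grab_frame('side');im=f['frame'][...,::-1].copy();x,y,w,h=win
    x4=cv2.resize(im[y:y+h,x:x+w],None,fx=zm,fy=zm,interpolation=cv2.INTER_CUBIC)
    H=place(U,[[-58,0,0]])[0]; p=[H[0],H[1],U[2]]
    for b in ARM:
        hh=cv2.convexHull(proj(f,place(p,np.array(b)+[0,0,73])).astype(np.float32)); cv2.polylines(x4,[np.int32((hh+.5-[x,y])*zm)],True,(0,255,0),1)
    for q in ([(0,18,188),(0,-18,188),(0,-18,146),(0,18,146)],[(0,18,132),(0,-18,132),(0,-18,90),(0,18,90)]):
        cv2.polylines(x4,[np.int32((proj(f,place(U,q))+.5-[x,y])*zm)],True,(0,0,255),1)
    cv2.imwrite(f'pics/{name}.png',x4)
look(sys.argv[1])
E
python3 look.py p1
```

```text
(no output)
```

View pics/p1.png

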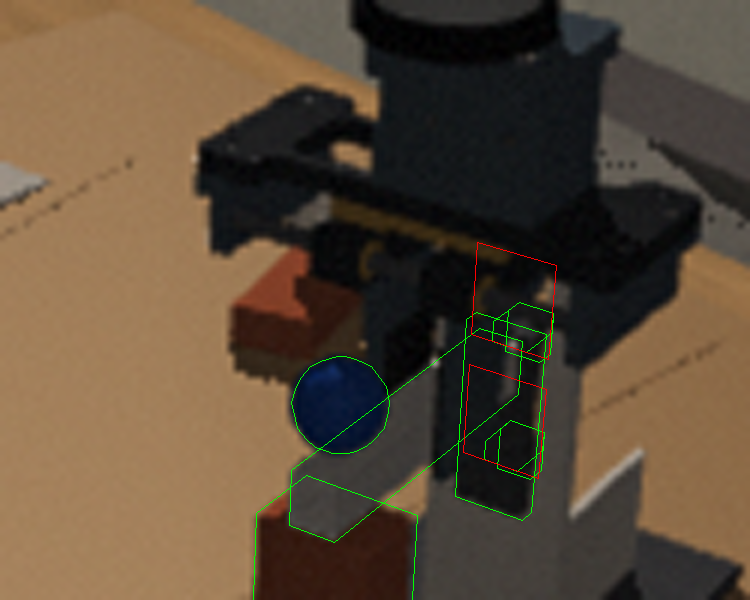

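Side view: the held arm overlays the home model (ball (340,405) exactly on it, no tilt in the grip), so the key is going down with it. I'll press on until it stops firmly.

```bash

python3 -m handwheel '[{"gripper":0,"travel":[0,0,0.001],"twist":0},{"gripper":0,"travel":[0,0,0.001],"twist":0},{"gripper":0,"travel":[0,0,0],"twist":0}]'
python3 -m handwheel '[{"gripper":0,"travel":[0,0,0.0015],"twist":0},{"gripper":0,"travel":[0,0,0],"twist":0}]'
python3 -m handwheel '[{"gripper":0,"travel":[0,0,0.0015],"twist":0},{"gripper":0,"travel":[0,0,0],"twist":0}]'
```

```text
time_s: 9.48
ee_pos: [553.9, -28.1, 314.4]
ee_rot: [-180.0, 0.1, -163.5]
force: [-2.0, 0.4, 5.9]
gripper_width: 19.7
time_s: 9.65
ee_pos: [553.8, -28.1, 314.2]
ee_rot: [-180.0, 0.1, -163.5]
force: [-4.2, 0.4, 13.1]
gripper_width: 19.6
time_s: 9.82
ee_pos: [553.6, -28.2, 313.9]
ee_rot: [-179.9, 0.1, -163.5]
force: [-7.5, -0.2, 20.9]
gripper_width: 19.7
```

Firm stop exactly 8 mm below key contact. I'll press a little more, nudge forward against the plate, relax and release.

```bash

python3 -m handwheel '[{"gripper":0,"travel":[0,0,0.0015],"twist":0},{"gripper":0,"travel":[0,0,0],"twist":0}]'
python3 -m handwheel '[{"gripper":0,"travel":[0,0,-0.003],"twist":0},{"gripper":0,"travel":[-0.002,0,0],"twist":0},{"gripper":0,"travel":[0,0,0],"twist":0}]'
python3 -m handwheel '[{"gripper":0,"travel":[0,0,0.002],"twist":0},{"gripper":0,"travel":[0,0,0.001],"twist":0},{"gripper":0,"travel":[0,0,0],"twist":0}]'
python3 -m handwheel '[{"gripper":0,"travel":[0,0,-0.005],"twist":0},{"gripper":0,"travel":[0.001,0,0],"twist":0},{"gripper":0,"travel":[0,0,0],"twist":0}]'
```

```text
time_s: 9.98
ee_pos: [553.2, -28.3, 313.2]
ee_rot: [-179.9, 0.1, -163.4]
force: [-9.4, -1.9, 25.5]
gripper_width: 19.6
time_s: 10.23
ee_pos: [554.4, -28.0, 313.5]
ee_rot: [-180.0, -0.2, -163.4]
force: [-9.0, -2.6, 16.1]
gripper_width: 19.7
time_s: 10.48
ee_pos: [554.0, -28.0, 313.2]
ee_rot: [-180.0, -0.2, -163.4]
force: [-14.4, -2.3, 31.1]
gripper_width: 19.2
time_s: 10.73
ee_pos: [554.1, -27.9, 313.5]
ee_rot: [180.0, -0.2, -163.5]
force: [-5.0, -0.9, 5.5]
gripper_width: 19.8
```

```bash

python3 -m handwheel '[{"gripper":40,"travel":[0,0,0],"twist":0},{"gripper":60,"travel":[0,0,0],"twist":0},{"gripper":80,"travel":[0,0,0],"twist":0},{"gripper":80,"travel":[0,0,0],"twist":0},{"gripper":80,"travel":[0,0,0],"twist":0}]'
python3 -m handwheel '[{"gripper":80,"travel":[0,0,0],"twist":0},{"gripper":80,"travel":[0,0,0],"twist":0},{"gripper":80,"travel":[0,0,-0.01],"twist":0},{"gripper":80,"travel":[0,0,-0.02],"twist":0},{"gripper":80,"travel":[0,0,-0.03],"twist":0}]'
python3 -m handwheel '[{"gripper":80,"travel":[0,0,-0.03],"twist":0},{"gripper":80,"travel":[0,0,-0.03],"twist":0},{"gripper":80,"travel":[0,0,-0.03],"twist":0},{"gripper":80,"travel":[0,0,-0.02],"twist":0},{"gripper":80,"travel":[0,0,0],"twist":0}]'
python3 look.py done
```

```text
time_s: 11.15
ee_pos: [554.9, -27.8, 313.9]
ee_rot: [180.0, -0.0, -163.5]
force: [-0.2, 0.6, -0.3]
gripper_width: 50.0
time_s: 11.57
ee_pos: [554.1, -27.8, 373.3]
ee_rot: [179.9, -0.3, -163.5]
force: [0.2, -0.4, 0.6]
gripper_width: 73.3
time_s: 11.98
ee_pos: [554.7, -27.8, 490.4]
ee_rot: [-179.8, 0.6, -163.5]
force: [1.2, -0.1, 0.4]
gripper_width: 73.0
```

View pics/done.png

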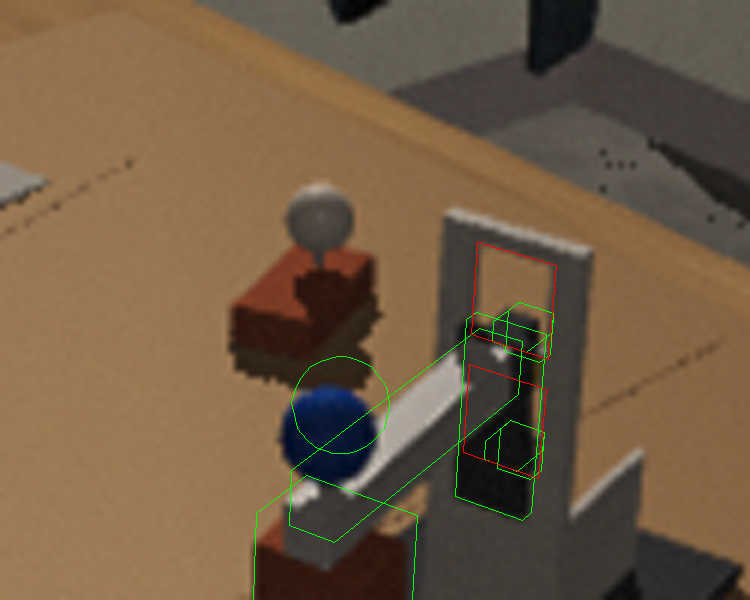

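Side view: the arm hangs with the gripper clear. The claws are in both slots, no yellow stands proud above the slot edge, and the ball (328,435) has sagged about 30 px (roughly 10 mm, or 4°). I'll check stability and pitch, then the bystander.

```bash

python3 -m handwheel '[{"gripper":80,"travel":[0,0,0],"twist":0},{"gripper":80,"travel":[0,0,0],"twist":0},{"gripper":80,"travel":[0,0,0],"twist":0},{"gripper":80,"travel":[0,0,0],"twist":0},{"gripper":80,"travel":[0,0,0],"twist":0}]'
python3 - <<'E'
from goto import *
U=[611.2,-11.2,16.5]
a=cv2.imread('pics/side0.png').astype(int)
f=env.grab_frame('side');im=f['frame'][...,::-1];L=env.trace('side','blue_arm')
m=min(L,key=lambda d:np.hypot(*(np.array(d['uv'])-[295,210])));print(m['uv'],m['confidence'])
mk=m['pixels'].astype(float)
def parts(p): # dx along plate normal, dz, pitch about upper claw seat
    R=Ro.from_euler('y',-p[2],degrees=True).as_matrix()
    return [ (np.array(b)-[58,0,73])@R.T+[p[0],0,146+p[1]] for b in ARM]
def c(p): s=sil(f,U,parts(p)); return 1-np.minimum(s,mk).sum()/np.maximum(s,mk).sum()
# positive p[2] lifts claws -> ball sags
r=minimize(c,[0,0,4],method='Nelder-Mead',options=dict(initial_simplex=np.array([[0,0,4],[3,0,4],[0,3,4],[0,0,0]])));print('dx,dz,pitch',r.x,r.fun,'pitch0',c([0,0,0]))
d=env.trace('side','white_arm');print([(x['uv'],round(x['confidence'],2)) for x in d])
print('white region change',np.abs(im[255:325,320:400].astype(int)-a[255:325,320:400]).mean())
hsv=cv2.cvtColor(f['frame'],cv2.COLOR_RGB2HSV)[150:210,295:340];ye=(cv2.inRange(hsv,(24,140,60),(35,255,255))>0);print('yellow px',ye.sum(),np.argwhere(ye)[:5]+[150,295] if ye.any() else '')
print(env.state()['time_s'])
x=cv2.resize(im[165:215,295:345],None,fx=11,fy=11,interpolation=cv2.INTER_CUBIC);cv2.imwrite('pics/fin.png',cv2.convertScaleAbs(x,alpha=2))
E
```

```text
time_s: 12.45
ee_pos: [554.7, -27.9, 483.3]
ee_rot: [180.0, -0.1, -163.5]
force: [-0.2, -0.6, 0.3]
gripper_width: 72.8
[294.8, 210.5] 0.64
dx,dz,pitch [-7.22195886  0.81522495  3.53761153] 0.062336411509495426 pitch0 0.1931599189274501
[([346.9, 282.8], 0.93)]
white region change 4.523571428571429
yellow px 0 
12.6
```

View pics/fin.png

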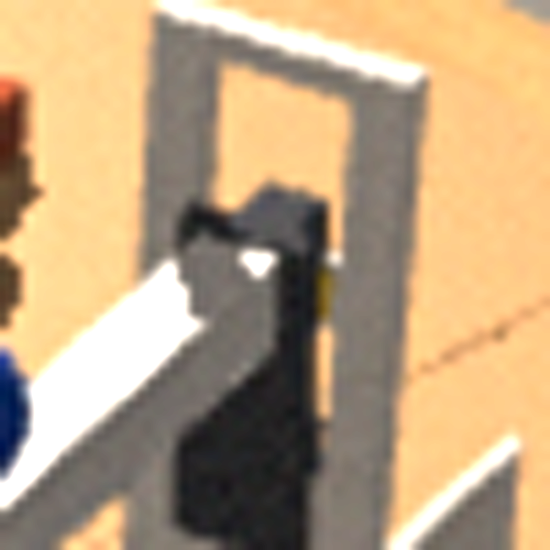

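Enlarged: the yellow key is now visible only from about (325,265) to (325,320), inside the web below the slot edge. It started 8 mm higher, at rows 190–285 of this crop, so it's flush. I'll do a quick noise check on the bystander, then hand in.

```bash
python3 - <<'E'
from h import *
a=cv2.imread('pics/side0.png');f=env.grab_frame('side');b=np.ascontiguousarray(f['frame'][...,::-1])
print('bench noise',np.abs(b[340:410,480:550].astype(int)-a[340:410,480:550]).mean())
g=lambda i:np.float32(cv2.cvtColor(i[255:325,320:400],6))
print('white_arm shift px',cv2.phaseCorrelate(g(a),g(b)))
print(env.state()['force'],env.state()['gripper_width'],env.job_done())
E
```

```text
bench noise 2.826394557823129
white_arm shift px ((-0.039267010749519216, 0.03611390078803112), 0.8599370160864459)
the job is handed in; nothing more can be done
[-0.25216985 -0.26509761 -0.37561719] 72.75951746381564 None
```

I hung the blue-ball drying arm on the white upright, pressed it home, released it and handed the job in at about 12.7 s.

- **Insertion:** I gripped the arm at its bar with 60 N and entered both slots about 25 mm above home. The back plate touched the upright where the fit predicted.
- **Key:** The upper claw met the key at TCP height 322.2 mm and moved it at about 5 N. It stopped firmly 8 mm lower, at 314.2 mm, and I pressed to about 31 N there. The enlarged picture shows the key sunk below the slot edge.
- **Final state:** After release the arm sags about 3.5°, which is normal play. The gripper is open and well clear, and the force reading is about zero. The white-ball arm has not moved (image shift 0.04 px).

**Checks that disagreed:**
- **Back-plate gap:** The last silhouette fit put the back plate about 7 mm in front of the upright. I did not follow this up. The likely cause is that the plate hides the claws in the mask while the model counts them in full. The contact forces and the enlarged picture show the arm seated.
- **Yellow pixels:** The yellow-pixel count read 0, although a sliver of the key shows when enlarged.

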